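# Lay the tall heat sink down on its base

## Task

Two finned aluminium heat sinks have been left standing on end on the dark grey assembly pad. With a light push, and without lifting it off the pad, tip the taller one over so that it lies on the pad on its flat base with its fins pointing up. Leave the shorter one standing where it is.

Things in the scene. Friction and masses are not known exactly. Their poses are not given: they have to be found in the camera images.
- tall_sink: Loose finned aluminium heat sink, 80 mm tall, 50 wide, 25 deep, about 110 g. Origin: centre of that block (40 mm above the pad). z along the 80 mm length (up), y across the width, x from the flat base plate (5 mm thick, outer face at x=-12.5) to the tips of 7 fins (x=+12.5). Faces any way. Topples onto its base once leant 15 degrees towards -x; lying right, x points up, origin 12.5 mm above pad.
- short_sink: The shorter heat sink, to be left alone: same section and axes, but 50 mm tall as it stands on end; loose, origin at the centre of its 50 x 50 x 25 mm block (25 mm above the pad). It may face any way.
- pad: Flat dark grey plastic pad, 290 x 430 x 4 mm, fixed; its top is 6 mm above the work surface. Origin at the centre of its underside, x along the 290 mm side, y along the 430 mm side. Both sinks stand on it about 200 mm apart; a small fan and a small sink lying flat (up to 25 mm high) lie about 105 mm either side of the midpoint between them.
There are look-alikes about, which are no part of the job. Leave any yellow look-alike of the tall_sink alone.

How it is judged:
At the end, for the whole second after the job is handed in: The tall heat sink lies at rest on the pad on its flat base, fins up within 10 degrees, its centre over the pad and 8 to 18 mm above the pad's top; the short one still stands upright within 10 degrees and within 15 mm of where it was (angle between tall_sink's own x axis and vertical below 0.17 rad and z of tall_sink in the frame of pad between 0.012 and 0.022 m and x of tall_sink in the frame of pad between -0.135 and 0.135 m and y of tall_sink in the frame of pad between -0.205 and 0.205 m and linear speed of tall_sink below 0.01 m/s and angle between short_sink's own z axis and vertical below 0.17 rad and distance of short_sink from where it was at the start of the episode below 0.015 m); the robot touches nothing.
It fails at once if the tall heat sink is lifted off the pad (its centre more than 55 mm above the pad's top) (z of tall_sink in the frame of pad above 0.059 m).
It fails at once if the tall heat sink is pushed hard by the gripper (over 25 N) (contact force between the fingers and tall_sink above 25 N).
It fails at once if the short heat sink is knocked over or shoved more than 15 mm (angle between short_sink's own z axis and vertical above 0.5 rad or distance of short_sink from where it was at the start of the episode above 0.015 m).
It also fails if it takes over 29 s, if anything falls off the work surface, if the arm or the gripper's body presses on something with over 40 N, if the wrist force passes 120 N, or if a joint passes its speed limit or range.

## Robot

A 6-joint arm with a two-finger parallel gripper is mounted at the origin on the work surface. World frame = base frame: x ahead of the robot, y to its left, z up, the work surface at z = 0. Lengths are in m, angles in rad, forces in N, time in s.
With the tool pointing down it reaches from about 0.35 to 0.775 m from the base axis. Payload 5.5 kg.
Tool frame: the origin (TCP) lies on the centre line of the jaws, within the pads' length; the fingertips stand 11 mm ahead of it and the grasp point (between the pads) lies 8 mm behind it (env.tip_reach is the distance from the TCP to the fingertips, in m); z points along the fingers, x is the direction in which the jaws open and shut, and the axes are right-handed (so a half turn about z gives the same grasp; the last joint's range is limited). The gripper opens to 85 mm and grips with 20 to 120 N. Pads are 22 mm wide; open, the fingers measure 114 mm over their backs; the gripper's body (76 mm by 85 mm) begins 54 mm behind the grasp point. The pads swing forward as they close: fully open they stand 13 mm farther back than shut.
Start: joints at [1.103, 0.313, 0.046, 1.304, 0, 1.431], TCP at [0.185, 0.544, 0.242] pointing down, gripper open.
Joint ranges: [-2.76, 2.76], [-0.86, 1.69], [-1.03, 1.26], [-2.2, 2.34], [-1.47, 1.5], [-3.14, 3.14]. Speed limits (rad/s): [2.57, 2.57, 3.14, 3.14, 3.14, 3.14].

## Interface

Orientations are given as a unit quaternion [w, x, y, z].
In Python, from workcell import env gives the robot as it stands.
- The arm moves only by the tool carry_out, never from a script. Its argument "moves" is one flat list of numbers, 7 for each row, row after row: the gripper command: -1 is shut, 1 is fully open, values between are in proportion, then the shift along the tool's x, y, z in m, then the turn, a rotation vector about the tool's x, y, z in degrees. A call has exactly 5 rows; each row shifts and turns the pose as measured when the row begins, along the tool's axes as they then stand; what a row does not reach is not made up. A row lasts 1/8 s, in which the tool goes at most 62.5 mm and 10.7 degrees, less where a joint would pass 70% of its speed; a pose out of reach is approached as far as the arm can. A call is refused whole if a number of a shift passes 0.0625 or a number of a turn 10.7, either way. A call with a gripper value outside its range is refused whole. The fingers move at their own pace and stop on an object; "squeeze" is the grip in N (left out, the last holds). Time passes only in rows, so rows that do not move let the fingers close, or fill a call up. It gives the time, the measured TCP pose, the force and the opening at its end, in the units of the state.
- env.get_state(): the state, without advancing time (a new reading comes with each control period).
- env.read_camera(name): name is "side" or "top"; returns the picture (420x560x3 uint8, red, green, blue); there is no depth.
- env.calibration(name): a dict with "camera_matrix" (3x3 intrinsics, pixels), "rvec" (rotation vector, rad) and "tvec" (3), from world to camera coordinates, as OpenCV has them. Camera axes: x right, y down, z forward; pixel columns grow to the right and rows downward; lengths in m; the calibration is good to about 2 mm. A picture is of the moment at which its call begins. calibration takes no time and is no camera call.
- env.hand_in(): hands the job in, once; it reports no verdict.
The state is a dict: "clock": time; "joint_pos": joint angles; "qvel": joint speeds; "tau": joint torques, N m; "tcp_pos": TCP position; "orientation": TCP orientation; "wrist_force": force on the tool from outside, world axes, zero at the start; "ft_torque": the same for the moment, N m; "finger_gap": finger opening in m.
Only numpy, scipy, OpenCV 4.12 (cv2) and the standard library are available. Lean on these libraries where they do the work, as an engineer would, in place of code of your own. Each camera call takes 0.05 s, during which the arm holds its last target. There are 200 camera calls.

## Working session

There is one attempt and no reset: what is moved stays moved. The work goes in short steps, Python scripts to look and compute and a tool call to move; the robot and the scene stay as the last step left them, time stands still between calls to the robot, and variables do not carry over. Pictures are saved under pics/ and viewed, about 8 in all and at most 12, crops included, and the job is handed in when it is done.

Besides the shell and the picture viewer there is one more tool, called after "Call:" by a JSON object that holds its "name" and its "arguments", one argument or row to a line. carry_out: Moves the arm, as the interface text tells. Its arguments: {"type":"object","properties":{"moves":{"type":"array"},"squeeze":{"type":"number"}},"required":["moves"]}

```bash
mkdir -p pics; ls
python3 - <<'E'
from workcell import env
import cv2
for n in("top","side"):
    cv2.imwrite(f"pics/{n}0.png",env.read_camera(n)[:,:,::-1]); print(env.calibration(n))
print(env.get_state(), env.tip_reach)
E
```

```text
pics
{'camera_matrix': array([[506.19111054,   0.        , 279.94015948],
       [  0.        , 506.19111054, 221.40344133],
       [  0.        ,   0.        ,   1.        ]]), 'rvec': array([ 2.12329776, -2.17546755,  0.1409495 ]), 'tvec': array([-0.00873987,  0.47022523,  0.77592438])}
{'camera_matrix': array([[497.27746241,   0.        , 281.83667642],
       [  0.        , 497.27746241, 210.64767191],
       [  0.        ,   0.        ,   1.        ]]), 'rvec': array([ 0.87081718, -2.37467192,  1.29069918]), 'tvec': array([0.33211582, 0.24667114, 0.53810265])}
{'clock': 0.1, 'joint_pos': array([1.10342371e+00, 3.13959920e-01, 4.50850745e-02, 1.30359891e+00,
       4.49268625e-05, 1.43118638e+00]), 'qvel': array([ 7.66306163e-05, -2.00160249e-03,  3.28506884e-03, -8.03090842e-04,
       -1.71691965e-03,  1.03955292e-03]), 'tau': array([ 2.92551493e-03, -4.81725740e+01,  2.99243134e+01,  1.27714186e-02,
       -2.10716994e-04, -5.46069984e-06]), 'tcp_pos': array([0.18490993, 0.54399402, 0.24147526]), 'orientation': array([ 3.68814392e-04,  8.12995915e-01,  5.82268785e-01, -7.53608133e-04]), 'wrist_force': array([ 0.43710182,  1.02144217, -0.38305973]), 'ft_torque': array([ 0.00849904, -0.03523867,  0.0237506 ]), 'finger_gap': 0.08511747479197376} 0.011
```

View pics/top0.png

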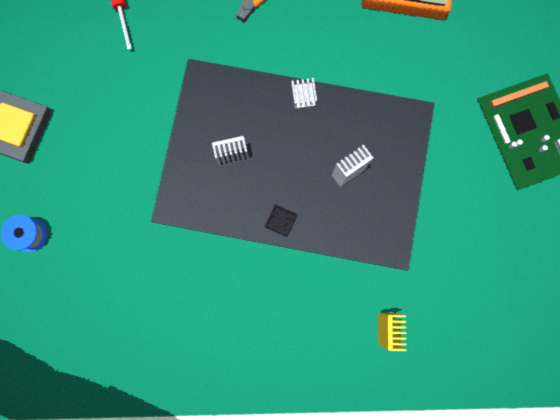

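View pics/side0.png

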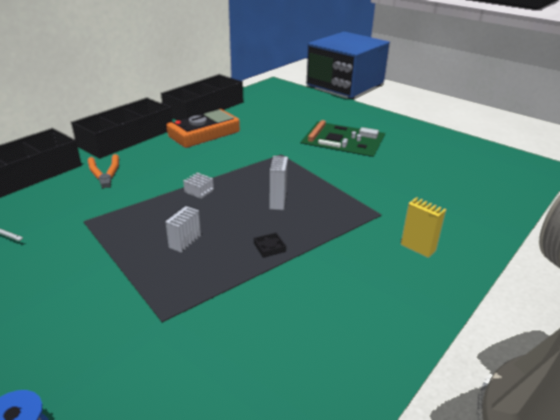

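The top view shows four candidates:
- Sink at (352,165), side view (279,183): the tall one. It is grey, on the pad and the highest.
- Sink at (231,150), side view (183,229): the short one.
- Small sink at (304,92): lying flat.
- Yellow look-alike at (392,332): off the pad.

I'll confirm the tall one in an enlarged crop.

```bash
cat > h.py <<'E'
import numpy as np, cv2
from workcell import env
def cal(n):
    c=env.calibration(n); return c["camera_matrix"],cv2.Rodrigues(c["rvec"])[0],c["tvec"]
def ray(n,uv):
    K,R,t=cal(n); return -R.T@t, R.T@np.linalg.solve(K,[*uv,1])
def plane(n,uv,z):
    o,d=ray(n,uv); return o+d*(z-o[2])/d[2]
def tri(a,b):
    P=[]
    for n in("top","side"):
        K,R,t=cal(n); P.append(K@np.c_[R,t])
    X=cv2.triangulatePoints(P[0],P[1],np.float64(a),np.float64(b)).ravel(); return X[:3]/X[3]
def proj(n,p):
    c=env.calibration(n); return cv2.projectPoints(np.float64(p).reshape(-1,3),c["rvec"],c["tvec"],c["camera_matrix"],None)[0].reshape(-1,2)
E
python3 - <<'E'
from h import *
a=cv2.imread("pics/top0.png")[135:195,320:385]; b=cv2.imread("pics/side0.png")[150:215,245:310]
f=lambda i:cv2.resize(i,(390,390),interpolation=cv2.INTER_NEAREST)
cv2.imwrite("pics/crop.png",np.hstack([cv2.resize(a,(520,480),interpolation=cv2.INTER_NEAREST)[:, :], cv2.resize(b,(260,480) if 0 else (280,480),interpolation=cv2.INTER_NEAREST)])) if 0 else cv2.imwrite("pics/crop.png",np.hstack([f(a[:,:60] if 0 else a[:, :60]),f(b)]))
print(plane("top",(352,165),.05),plane("top",(231,150),.05),[plane("top",p,.006)[:2].round(3) for p in((188,60),(433,102),(409,269),(152,222))])
print(ray("top",(0,0))[0],ray("side",(0,0))[0])
E
```

```text
[ 0.55460464 -0.13630534  0.05      ] [0.58390552 0.05489308 0.05      ] [array([0.758, 0.132]), array([ 0.672, -0.285]), array([ 0.39 , -0.228]), array([0.478, 0.191])]
[ 0.36106409 -0.02216556  0.83209867] [0.06587818 0.46043341 0.49433104]
```

View pics/crop.png

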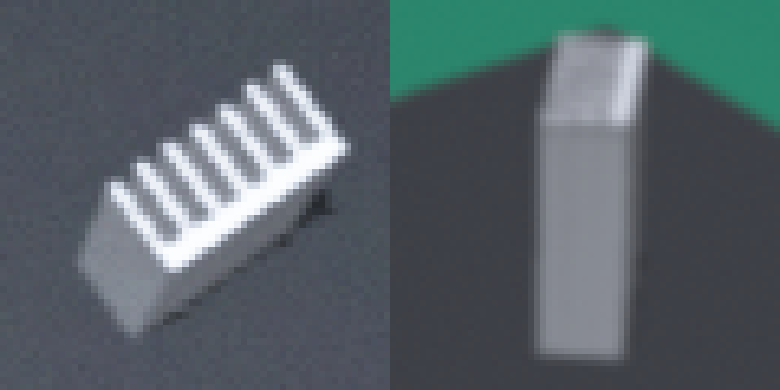

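The crop confirms it. In the top view the comb has its base strip along the lower right, from (346.5,176) to (373,158), and its fins point to the upper left. The side view shows the tall 25 mm face, with the base strip on the right. Next I measure it from both views.

Run:
```python
from h import *
T=dict(bn=((346.5,176.2),(285,170.3)),bf=((373.1,157.8),(288.5,156.7)),fn=((337.2,163.5),(270,170.3)),ff=((363.5,145.5),(273.3,156.3)))
X={k:tri(*v) for k,v in T.items()}
for k,v in X.items(): print(k,v.round(4),plane("top",T[k][0],.086).round(4))
print("bottom",tri((340.3,186.5),(284,209.5)).round(4))
Q={k:plane("top",T[k][0],.086) for k in T}
c=sum(Q.values())/4; w=(Q['bn']-Q['bf']+Q['fn']-Q['ff']); w/=np.linalg.norm(w); x=np.array([w[1],-w[0],0]); print("c",c,"y",w,"x",x,(Q['fn']-Q['bn'])@x, np.linalg.norm(Q['bn']-Q['bf']),np.linalg.norm(Q['fn']-Q['bn']),np.degrees(np.arctan2(x[1],x[0])))
from scipy.spatial.transform import Rotation as Ro
print(Ro.from_quat(np.roll(env.get_state()["orientation"],-1)).as_matrix().round(3))
for p in((304,92),(281,220),(231,150)): print(plane("top",p,.02))
```

```text
bn [ 0.5282 -0.1224  0.0858] [ 0.5287 -0.122   0.086 ]
bf [ 0.5549 -0.1639  0.0866] [ 0.556  -0.1634  0.086 ]
fn [ 0.5494 -0.109   0.0833] [ 0.5486 -0.1088  0.086 ]
ff [ 0.5762 -0.1496  0.0852] [ 0.5755 -0.1498  0.086 ]
bottom [ 0.5285 -0.1224  0.0059]
c [ 0.55220177 -0.13601101  0.086     ] y [-0.55102612  0.834488    0.        ] x [0.834488   0.55102612 0.        ] 0.02391221557235122 0.049593732438130714 0.023912257372727404 33.43743751334121
[[ 0.322  0.947 -0.001]
 [ 0.947 -0.322 -0.001]
 [-0.002 -0.    -1.   ]]
[ 0.6894037  -0.06568204  0.02      ]
[ 0.47372587 -0.02189015  0.02      ]
[0.59245335 0.05784893 0.02      ]
```

Call:
{"name": "carry_out", "arguments": {
  "moves": [-1,0,0,0,0,0,-10.4,-1,0,0,0,0,0,-10.4,-1,0,0,0,0,0,-10.4,-1,0,0,0,0,0,-10.4,-1,0,0,0,0,0,-10.4],
  "squeeze": 20
}}

```text
clock: 0.72
tcp_pos: [0.1842, 0.5425, 0.2386]
orientation: [0.0, 0.463, 0.886, -0.004]
wrist_force: [0.1, 0.4, 0.6]
finger_gap: 0.0
```

```bash
cat > d.py <<'E'
from h import *
from scipy.spatial.transform import Rotation as Ro
s=env.get_state(); R=Ro.from_quat(np.roll(s["orientation"],-1)).as_matrix()
c=np.array([.5522,-.1360,.0]); x=np.array([.8345,.5510,0])
print(s["clock"],s["tcp_pos"].round(4),"gap",s["finger_gap"].round(3),s["wrist_force"].round(1))
print(R.round(3))
print("yaw x deg",np.degrees(np.arctan2(R[1,0],R[0,0])), "shift to start(z .077)",(R.T@(c+.060*x+[0,0,.077]-s["tcp_pos"])).round(4))
E
python3 d.py
```

```text
Traceback (most recent call last):
  File "d.py", line 5, in <module>
    print(s["clock"],s["tcp_pos"].round(4),"gap",s["finger_gap"].round(3),s["wrist_force"].round(1))
                                                 ^^^^^^^^^^^^^^^^^^^^^
AttributeError: 'float' object has no attribute 'round'
```

```bash
sed -i 's/s\["finger_gap"\].round(3)/s["finger_gap"]/' d.py; python3 d.py
```

```text
0.725 [0.1842 0.5425 0.2386] gap 2.9345823020220034e-05 [0.1 0.4 0.6]
[[-0.572  0.821 -0.003]
 [ 0.821  0.572 -0.007]
 [-0.004 -0.007 -1.   ]]
yaw x deg 124.86235762855033 shift to start(z .077) [-0.768  -0.0248  0.1646]
```

Call:
{"name": "carry_out", "arguments": {
  "moves": [-1,-0.05,0,0,0,0,1.4,-1,-0.055,0,0,0,0,0,-1,-0.055,0,0,0,0,0,-1,-0.055,0,0,0,0,0,-1,-0.055,0,0,0,0,0]
}}

```text
clock: 1.35
tcp_pos: [0.3361, 0.3146, 0.2368]
orientation: [-0.0, 0.469, 0.883, -0.005]
wrist_force: [0.6, -0.1, -0.4]
finger_gap: 0.0
```

Call:
{"name": "carry_out", "arguments": {
  "moves": [-1,-0.055,0,0,0,0,0,-1,-0.055,0,0,0,0,0,-1,-0.055,0,0,0,0,0,-1,-0.055,0,0,0,0,0,-1,-0.055,0,0,0,0,0]
}}

```text
clock: 1.98
tcp_pos: [0.4927, 0.0782, 0.237]
orientation: [-0.001, 0.469, 0.883, -0.005]
wrist_force: [0.5, 0.6, 0.6]
finger_gap: -0.0
```

```bash
python3 d.py
```

```text
1.975 [0.4927 0.0782 0.237 ] gap -1.0417679864456084e-05 [0.5 0.6 0.6]
[[-0.559  0.829 -0.006]
 [ 0.829  0.559 -0.009]
 [-0.004 -0.01  -1.   ]]
yaw x deg 124.01707811368954 shift to start(z .077) [-0.2108 -0.0089  0.1609]
```

Call:
{"name": "carry_out", "arguments": {
  "moves": [-1,-0.055,0,0,0,0,0,-1,-0.055,0,0,0,0,0,-1,-0.055,0,0,0,0,0,-1,-0.05,0,0,0,0,0,-1,0,0,0.02,0,0,0]
}}

```text
clock: 2.6
tcp_pos: [0.6176, -0.1111, 0.2157]
orientation: [-0.0, 0.472, 0.882, -0.005]
wrist_force: [-0.6, 1.6, -0.5]
finger_gap: 0.0003
```

Call:
{"name": "carry_out", "arguments": {
  "moves": [-1,0,0,0.03,0,0,0,-1,0,0,0.03,0,0,0,-1,0,0,0.03,0,0,0,-1,0,0,0.02,0,0,0,-1,0,0,0.01,0,0,0]
}}

```text
clock: 3.22
tcp_pos: [0.6149, -0.1134, 0.088]
orientation: [-0.004, 0.473, 0.881, -0.006]
wrist_force: [-0.6, 1.0, 0.2]
finger_gap: -0.0003
```

```bash
python3 d.py
python3 - <<'E'
from h import *
a,b=[env.read_camera(n)[:,:,::-1] for n in("top","side")]
cv2.imwrite("pics/pre.png",np.hstack([cv2.resize(a[80:260,270:440],(400,424)),cv2.resize(b[80:260,200:370],(400,424))]))
E
```

```text
3.225 [ 0.6149 -0.1134  0.088 ] gap -0.00029196202404404984 [-0.6  1.   0.2]
[[-0.552  0.833 -0.012]
 [ 0.834  0.552 -0.007]
 [ 0.001 -0.014 -1.   ]]
yaw x deg 123.53677042641185 shift to start(z .077) [ 0.0157 -0.0046  0.011 ]
```

View pics/pre.png

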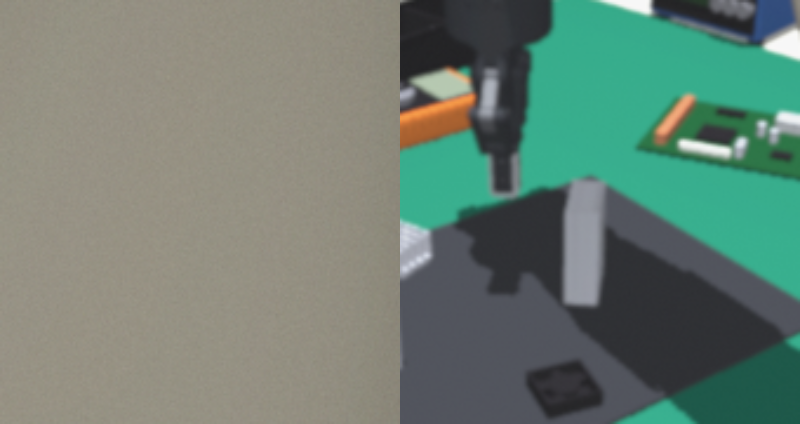

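The top view is blocked by the arm. The side view shows the closed fingertips at about (245,162), to the left of the sink (its fin side) and clear of it. Next I centre the tool across the width and lower it.

Call:
{"name": "carry_out", "arguments": {
  "moves": [-1,0.008,0,0.006,0,0,0,-1,0.008,0,0.005,0,0,0,-1,0,-0.005,0,0,0,0,-1,0,0,0,0,0,0,-1,0,0,0,0,0,0]
}}

```text
clock: 3.95
tcp_pos: [0.6025, -0.1022, 0.0797]
orientation: [-0.001, 0.473, 0.881, -0.005]
wrist_force: [0.5, 0.4, -0.8]
finger_gap: 0.0
```

```bash
python3 d.py
python3 - <<'E'
from h import *
print(proj("side",[[.6149,-.1134,.077]]))
E
```

```text
3.95 [ 0.6025 -0.1022  0.0797] gap 7.041700402808335e-06 [ 0.5  0.4 -0.8]
[[-0.553  0.833 -0.008]
 [ 0.833  0.553 -0.008]
 [-0.003 -0.011 -1.   ]]
yaw x deg 123.5754261715094 shift to start(z .077) [-0.0005 -0.0006  0.0027]
[[243.89814156 160.67476258]]
```

Call:
{"name": "carry_out", "arguments": {
  "moves": [-1,0,-0.012,0.002,0,0,0,-1,0,-0.012,0,0,0,0,-1,0,-0.006,0,0,0,0,-1,0,-0.005,0,0,0,0,-1,0,-0.005,0,0,0,0]
}}

```text
clock: 4.58
tcp_pos: [0.567, -0.1265, 0.0784]
orientation: [-0.001, 0.473, 0.881, -0.005]
wrist_force: [-0.0, 0.4, 0.3]
finger_gap: 0.0001
```

Call:
{"name": "carry_out", "arguments": {
  "moves": [-1,0,-0.005,0,0,0,0,-1,0,-0.005,0,0,0,0,-1,0,-0.005,0,0,0,0,-1,0,-0.005,0,0,0,0,-1,0,-0.005,0,0,0,0]
}}

```text
clock: 5.2
tcp_pos: [0.5449, -0.1412, 0.0787]
orientation: [-0.001, 0.473, 0.881, -0.005]
wrist_force: [0.2, 0.1, -0.2]
finger_gap: 0.0007
```

```bash
python3 d.py
python3 - <<'E'
from h import *
b=env.read_camera("side")[:,:,::-1]
cv2.imwrite("pics/push1.png",cv2.resize(b[100:260,200:370],(510,480)))
E
```

```text
5.2 [ 0.5449 -0.1412  0.0787] gap 0.0006935488038886585 [ 0.2  0.1 -0.2]
[[-0.553  0.833 -0.007]
 [ 0.833  0.553 -0.009]
 [-0.003 -0.01  -1.   ]]
yaw x deg 123.5459631692472 shift to start(z .077) [0.0002 0.0689 0.001 ]
```

View pics/push1.png

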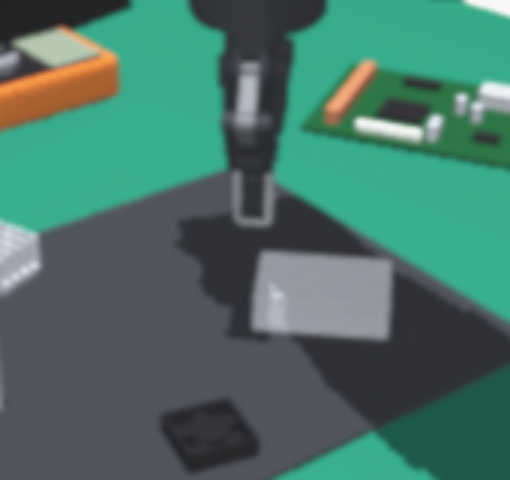

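The sink has toppled and lies below the fingertips, at about (308,199) in the side view. I'll back off upwards and then check both views.

Call:
{"name": "carry_out", "arguments": {
  "moves": [-1,0,0.01,-0.03,0,0,0,-1,0,0.02,-0.05,0,0,0,-1,0,0,-0.05,0,0,0,-1,0,0,-0.03,0,0,0,-1,0.05,0,0,0,0,0]
}}

```text
clock: 5.88
tcp_pos: [0.5443, -0.0829, 0.2419]
orientation: [-0.002, 0.475, 0.88, -0.005]
wrist_force: [-0.7, 0.8, -1.4]
finger_gap: 0.0001
```

Call:
{"name": "carry_out", "arguments": {
  "moves": [-1,0.055,0,0,0,0,0,-1,0.055,0,0,0,0,0,-1,0.055,0,0,0,0,0,-1,0.055,0,0,0,0,0,-1,0.055,0,0,0,0,0]
}}

```text
clock: 6.5
tcp_pos: [0.3899, 0.1523, 0.2421]
orientation: [0.0, 0.477, 0.879, -0.004]
wrist_force: [1.2, 0.1, 1.1]
finger_gap: 0.0001
```

Call:
{"name": "carry_out", "arguments": {
  "moves": [-1,0.055,0,0,0,0,0,-1,0.055,0,0,0,0,0,-1,0.055,0,0,0,0,0,-1,0.055,0,0,0,0,0,-1,0,0,0,0,0,0]
}}

```text
clock: 7.12
tcp_pos: [0.2632, 0.3445, 0.2424]
orientation: [0.001, 0.474, 0.88, -0.001]
wrist_force: [-0.1, -0.2, 0.3]
finger_gap: 0.0001
```

```bash
python3 d.py
python3 - <<'E'
from h import *
a,b=[env.read_camera(n)[:,:,::-1] for n in("top","side")]
cv2.imwrite("pics/post_top.png",a);cv2.imwrite("pics/post_side.png",b)
cv2.imwrite("pics/post.png",np.hstack([cv2.resize(a[80:260,200:430],(460,360)),cv2.resize(b[130:260,150:270+50],(340,360) )]))
a0=cv2.imread("pics/top0.png")
for im in(a0,a):
    g=cv2.inRange(im[120:180,200:260],(110,)*3,(255,)*3); m=cv2.moments(g,True); print("short",m["m10"]/m["m00"],m["m01"]/m["m00"],m["m00"])
E
```

```text
7.125 [0.2632 0.3445 0.2424] gap 0.00010687693280950454 [-0.1 -0.2  0.3]
[[-0.55   0.835  0.001]
 [ 0.835  0.55  -0.004]
 [-0.004 -0.001 -1.   ]]
yaw x deg 123.36615871124488 shift to start(z .077) [-0.5596  0.0373  0.1673]
short 28.532258064516128 25.717741935483872 496.0
short 28.58139534883721 25.802325581395348 516.0
```

View pics/post.png

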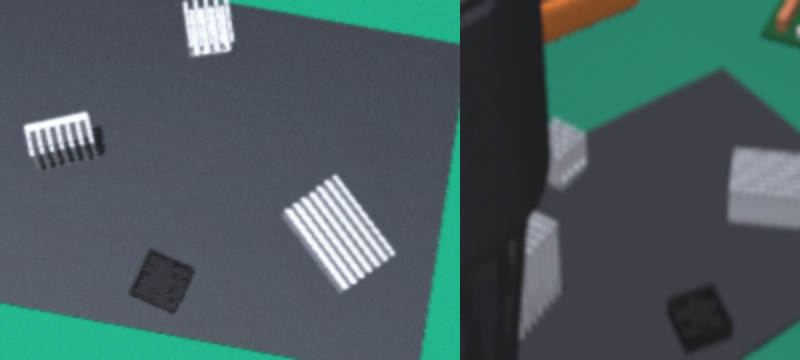

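The top view shows the tall sink lying with all 7 fins up at about (370,196), well inside the pad. The short sink at (229,146) has not moved. Last come a two-view height check and the hand-in.

Run:
```python
from h import *
print("top-face corner",tri((343,185.5),(285,198.6)).round(4)); print("centre",plane("top",(370,196.5),.031).round(3))
s=env.get_state(); print(abs(s["qvel"]).max()); print(env.hand_in())
```

```text
top-face corner [ 0.5262 -0.1233  0.0292]
centre [ 0.507 -0.166  0.031]
0.046236477854424377
the job is handed in; nothing more can be done
None
```

I tipped the tall heat sink over with a light push of the closed gripper, high on its fin side. I then moved the arm clear and handed the job in at about 7.2 s of the 29 s allowed.

- **Tall sink:** The top view shows it lying fins up, well inside the pad, with its centre at about (0.507, -0.166). The two views put a corner of its upper face at z = 0.029 m. Lying flat should give 0.031 m, so they agree to within the 2 mm calibration.
- **Short sink:** It is still standing, and its centre in the top view shifted by less than 0.1 pixel. In the last side view the arm partly hid it, so that check rests on the top view.
- **Force:** Wrist force, read at the end of each move call, stayed within noise (under about 2 N). I did not read it at the moment of contact.
- **Robot:** At hand-in the gripper was about 0.24 m up and well away from everything. One joint still read about 0.05 rad/s.

No check failed.

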